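# Post a tape roll through the spring flap of the drop box

## Task

Post the yellow roll of tape into the white drop box on the table: push the orange spring flap inward with one finger before the roll gets to it and keep it held open with that finger, while your other finger pushes the roll along the lane and over the sill so that it drops into the well. Nothing is to be pinched or lifted: the roll only slides. Finish with the roll resting down in the well (flat or leaning), the flap swung shut again, the hand clear, and everything else on the table left where it stands.

Things in the scene. Friction and masses are not known exactly. Their poses are not given: they have to be found in the camera images.
- drop_box: White drop box, fixed, 273 mm long, 103 wide. Origin on the table under the shut flap, on the lane's middle line; x runs level along the lane into the box, y left, z up. Lane x -150 to -12 mm: wooden floor at z 50, guides with inner faces y +-32, tops z 62. Jambs beside the doorway: x -8 to 4, tops z 96, outside y -54 and 37. No lintel: lane, doorway and well are open from above.
- sill (a point): Middle of the sill, the edge where the lane floor ends above the well (drop box x -12, y 0, z 50 mm). It lies 12 mm before the plane of the shut flap. Once its centre is a few mm past the sill the roll tips into the well by itself.
- well_center (a point): Point on the floor of the open-topped well behind the flap (drop box x 53, y 0, z 5 mm). The well's inner faces lie at x -12 and 118 mm and y -55 and 38 mm; its walls reach z 93 mm. The level line from sill to here is the lane's direction.
- flap (a joint): Orange spring flap across the doorway, 82 mm wide, 4 thick, z 53 to 93 mm, on an upright hinge at drop box x 0, y -50 mm. 0 rad = shut; positive = free edge swung inward over the well, at most 1.5; it cannot open towards the lane. Its spring shuts it with 0.06 N m at 0, 0.15 N m at 1.5 rad: a few newtons open it. A finger more than about 70 mm past the doorway slips off its free edge.
- flap_edge (a point): Middle of the flap's free upright edge, 84 mm from the hinge, 72 mm above the table.
- roll_center (a point): Centre, half-way up, of the yellow striped roll of paper tape lying flat on the lane: 48 mm across, 19 mm high, about 30 g. It starts 82 to 118 mm before the flap, within 5 mm of the lane's middle line; two fingers 55 to 85 mm apart can stand astride it along the lane, one before and one behind it.
- teal_roll: Bystander, to be left alone: teal striped roll of paper tape lying flat, 54 mm across, 15 mm high. Origin at the centre of its underside.
- pink_roll: Bystander, to be left alone: pink striped roll of paper tape lying flat, 48 mm across, 15 mm high. Origin at the centre of its underside.
- ink_tin: Bystander, to be left alone: round pale ink pad tin, 62 mm across, 20 mm high. Origin at the centre of its underside.
- red_candle: Bystander, to be left alone: round candle tin, white over dusty red, 66 mm across, 30 mm high. Origin at the centre of its underside.
- stamp: Bystander, to be left alone: wooden stamp with a dark turned handle, 40x40 mm, 74 mm high. Origin at the centre of its underside.
- jar: Bystander, to be left alone: small clear jar with a white lid and coloured filling, 48x52 mm, 80 mm high. Origin at the centre of its underside.
- roll: The same yellow roll; origin at the centre of its underside.
There are look-alikes about, which are no part of the job. What is shaped like the roll but blue or purple is not meant.

How it is judged (in metres and radians):
On the way, in this order (a step that is already met when the one before it is completed fails the run):
1. a finger holds the flap open by more than 0.5 rad while the roll's centre is still at least 30 mm before the flap (value of joint flap above 0.5 rad and contact force between the fingers and flap above 0.15 N and x of roll_center in the frame of drop_box below -0.03 m), for 0.1 s.
2. the roll's centre comes to the sill (within 6 mm before it) between the guides while a finger still holds the flap open by more than 0.5 rad (value of joint flap above 0.5 rad and contact force between the fingers and flap above 0.15 N and x of roll_center in the frame of drop_box above -0.018 m and y of roll_center in the frame of drop_box between -0.035 and 0.035 m), for 0.05 s.
At the end, for the whole second after the job is handed in: the roll's centre is inside the well, less than 40 mm above the table, and the flap is shut to within 0.08 rad, with the roll at rest (under 20 mm/s) (x of roll_center in the frame of drop_box between -0.012 and 0.118 m and y of roll_center in the frame of drop_box between -0.055 and 0.038 m and height (world z) of roll_center below 0.04 m and value of joint flap below 0.08 rad and linear speed of roll below 0.02 m/s); the robot touches nothing.
It fails at once if the roll is lifted (its centre more than 75 mm above the table, 15 mm above where it slides) (height (world z) of roll_center above 0.075 m).
It fails at once if the roll is pinched or jammed (fingers press on it with more than 10 N) (contact force between the fingers and roll above 10 N).
It fails at once if a bystander is moved by more than 15 mm (distance of any of teal_roll, pink_roll, ink_tin, red_candle, stamp, jar from where it was at the start of the episode above 0.015 m).
It also fails if it takes over 35 s, if anything falls off the work surface, if the arm or the gripper's body presses on something with over 40 N, if the wrist force passes 120 N, or if a joint passes its speed limit or range.

## Robot

A 6-joint arm with a two-finger parallel gripper is mounted at the origin on the work surface; the furniture and walls round the work are solid. World frame = base frame: x ahead of the robot, y to its left, z up, the work surface at z = 0. Lengths are in mm, angles in rad, forces in N, time in s.
With the tool pointing down it reaches from about 350 to 975 mm from the base axis. Payload 7.1 kg.
Tool frame: the origin (TCP) lies at the very end of the fingers, on their centre line; the grasp point (between the pads) lies 19 mm behind it; z points along the fingers, x is the direction in which the jaws open and shut, and the axes are right-handed (so a half turn about z gives the same grasp; the last joint's range is limited). The gripper opens to 88 mm and grips with 3 to 60 N. Pads are 20 mm wide; open, the fingers measure 115 mm over their backs; the gripper's body (75 mm by 178 mm) begins 61 mm behind the grasp point.
Start: joints at [1.101, 0.423, 1.63, -0, 1.089, -0.019], TCP at [272.271, 562.559, 187.975] pointing down, gripper open.
Joint ranges: [-3, 3], [-0.9, 2.11], [0.09, 2.58], [-1.31, 4.45], [0.11, 2.69], [-2.54, 2.54]. Speed limits (rad/s): [2.39, 2.39, 3.01, 3.14, 3.14, 3.14].

## Interface

Orientations are given as a rotation vector (axis times angle).
In Python, from workcell import * gives the robot as it stands.
- The arm moves only by the tool arm_command, never from a script. Its argument "increments" is a list of rows, each a list of 2 entries, a list of its own where there are three numbers: the shift along the tool's x, y, z in cm, then the turn about the tool's z in degrees. In form: [[[dx, dy, dz], turn], ...]. A call has 1 to 20 rows; each row shifts and turns the pose as measured when the row begins, along the tool's axes as they then stand; what a row does not reach is not made up. A row lasts 1/10 s, in which the tool goes at most 50 mm and 8.59 degrees, less where a joint would pass 70% of its speed; a pose out of reach is approached as far as the arm can. A call is refused whole if a number of a shift passes 5 or a number of a turn 8.59, either way. A call with a gripper value outside its range is refused whole. "gripper" is the opening, from 0 (shut) to 1 (fully open), set as the call begins (left out, the last holds). The fingers move at their own pace and stop on an object; the grip force is fixed at half the most. Time passes only in rows, so rows that do not move let the fingers close. It gives the time, the measured TCP pose, the force and the opening at its end, in the units of the state.
- get_obs(): the state, without advancing time (a new reading comes with each control period).
- get_image(name): name is "side" or "top"; returns the picture (400x640x3 uint8, red, green, blue); there is no depth.
- camera_params(name): a dict with "K" (3x3 intrinsics, pixels), "rvec" (rotation vector, rad) and "tvec" (3), from world to camera coordinates, as OpenCV has them. Camera axes: x right, y down, z forward; pixel columns grow to the right and rows downward; lengths in mm; the calibration is good to about 2 mm. A picture is of the moment at which its call begins. camera_params takes no time and is no camera call.
- close_job(): hands the job in, once; it reports no verdict.
The state is a dict: "t": time; "qpos": joint angles; "qvel": joint speeds; "joint_torque": joint torques, N m; "ee_pos": TCP position; "orientation": TCP orientation; "ft_force": force on the tool from outside, world axes, zero at the start; "moment": the same for the moment, N m; "width": finger opening in mm.
Only numpy, scipy, OpenCV 4.12 (cv2) and the standard library are available. Lean on these libraries where they do the work, as an engineer would, in place of code of your own. Each camera call takes 0.05 s, during which the arm holds its last target.

## Working session

There is one attempt and no reset: what is moved stays moved. The work goes in short steps, Python scripts to look and compute and a tool call to move; the robot and the scene stay as the last step left them, time stands still between calls to the robot, and variables do not carry over. Pictures are saved under pics/ and viewed, and the job is handed in when it is done.

Besides the shell and the picture viewer there is one more tool, called after "Emit:" as name(argument=value, ...), one argument or row to a line, values as JSON. arm_command: Moves the arm, as the interface text tells. Its arguments: {"type":"object","properties":{"increments":{"type":"array","items":{"type":"array"}},"gripper":{"type":"number"}},"required":["increments"]}

```bash
mkdir -p pics; ls
python3 - <<'E'
from workcell import *
import cv2
print(get_obs())
for n in("side","top"):
    cv2.imwrite(f"pics/{n}0.png",get_image(n)[:,:,::-1]); print(camera_params(n))
E
```

```text
pics
{'t': 0.0, 'qpos': array([ 1.10100819e+00,  4.23828486e-01,  1.63067823e+00, -8.65276158e-06,
        1.08860421e+00, -1.90243174e-02]), 'qvel': array([-0.00022811,  0.00091028,  0.00090361, -0.00047185, -0.00154108,
       -0.00067479]), 'joint_torque': array([ 3.84100604e-04, -5.44632483e+01, -2.73655468e+01,  6.44519599e-02,
        2.31462240e-02, -9.16956265e-05]), 'ee_pos': array([272.00203547, 562.03514303, 187.21408009]), 'orientation': array([ 2.66103138e+00,  1.66840008e+00, -2.03761256e-03]), 'ft_force': array([-0.5539277 , -0.13104872, -0.10847107]), 'moment': array([ 0.02095643,  0.00485733, -0.02029589]), 'width': 87.91456877508396}
{'K': array([[367.24626491,   0.        , 316.80412592],
       [  0.        , 367.24626491, 198.92345633],
       [  0.        ,   0.        ,   1.        ]]), 'rvec': array([ 1.97880045, -0.37221421,  0.2645403 ]), 'tvec': array([-435.91698529,  145.68491684,  746.18997018])}
{'K': array([[514.44799763,   0.        , 318.18510859],
       [  0.        , 514.44799763, 196.34996497],
       [  0.        ,   0.        ,   1.        ]]), 'rvec': array([ 2.11347506, -2.15325695,  0.18043004]), 'tvec': array([  22.70252295,  465.57266302, 1457.00786277])}
```

View pics/side0.png

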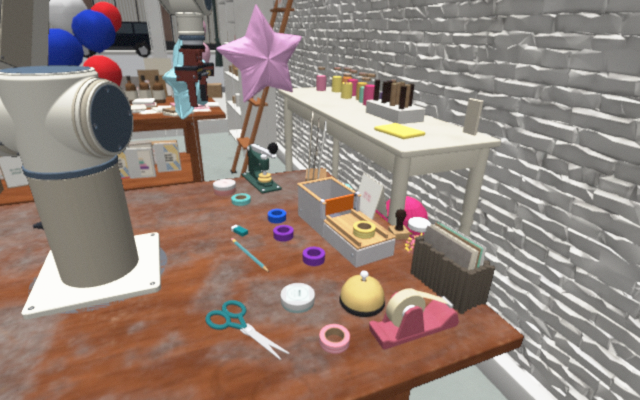

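View pics/top0.png

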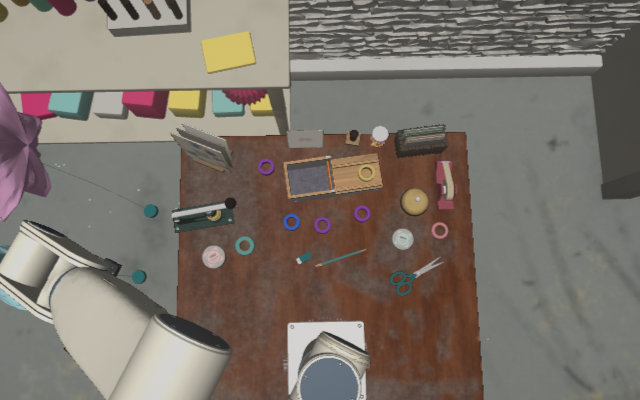

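Run:
```python
import cv2
im=cv2.imread("pics/top0.png")
cv2.imwrite("pics/topc.png",cv2.resize(im[190:360,200:400],None,fx=3.5,fy=3.5,interpolation=cv2.INTER_CUBIC))
im=cv2.imread("pics/side0.png")
cv2.imwrite("pics/sidec.png",cv2.resize(im[100:260,270:470],None,fx=3.5,fy=3.5,interpolation=cv2.INTER_CUBIC))
```

```text
(no output)
```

View pics/topc.png

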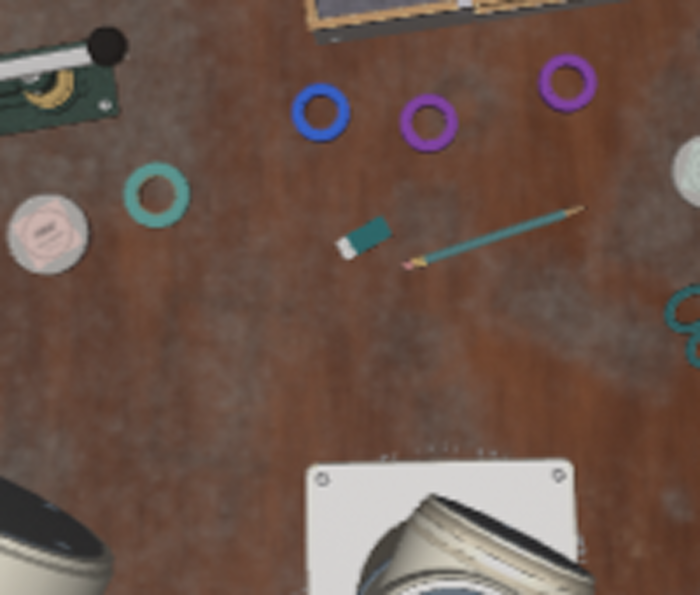

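View pics/sidec.png

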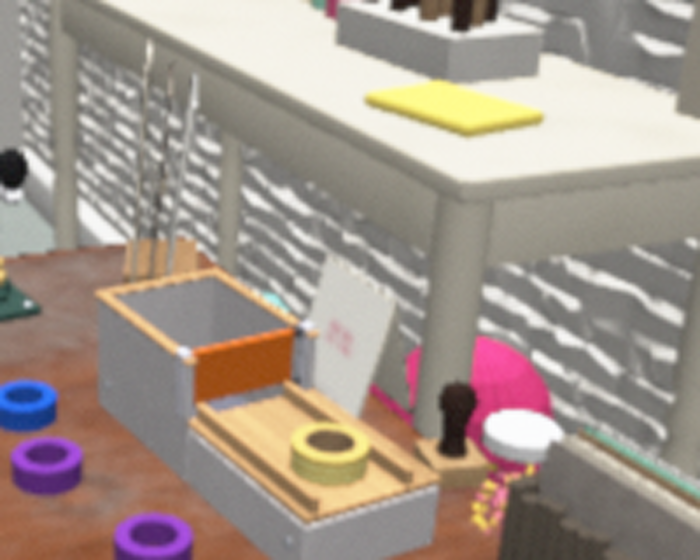

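Run:
```python
import cv2
im=cv2.imread("pics/top0.png")
cv2.imwrite("pics/topd.png",cv2.resize(im[140:210,275:395],None,fx=6.5,fy=6.5,interpolation=cv2.INTER_CUBIC))
im=cv2.imread("pics/side0.png")
cv2.imwrite("pics/sided.png",cv2.resize(im[170:265,290:400],None,fx=6,fy=6,interpolation=cv2.INTER_CUBIC))
```

```text
(no output)
```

View pics/topd.png

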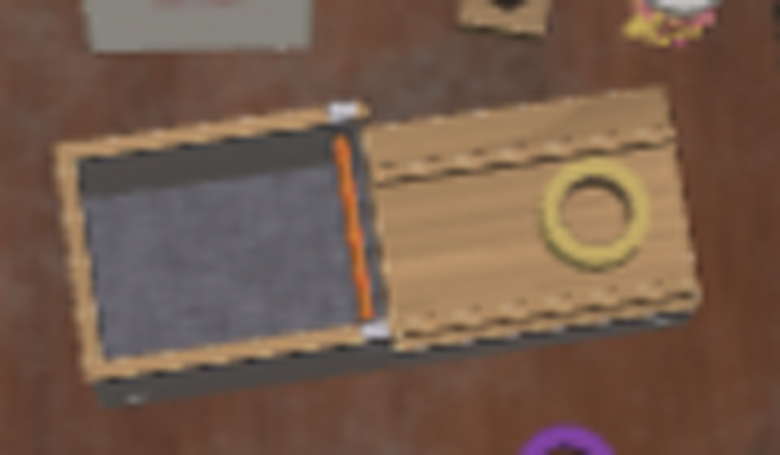

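View pics/sided.png

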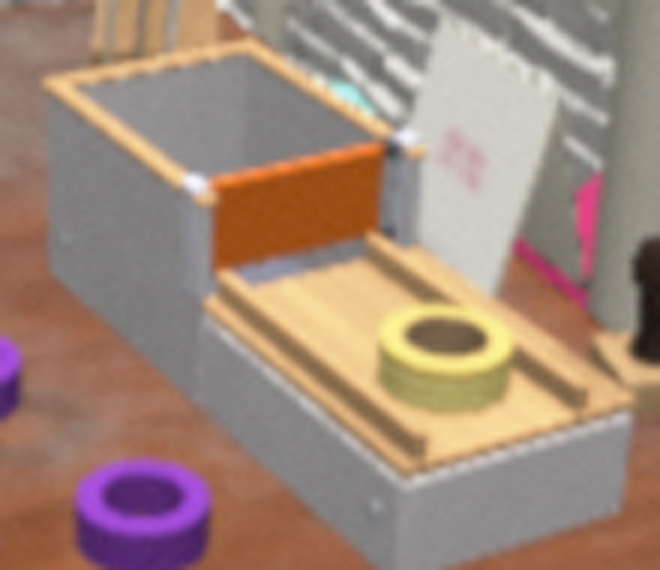

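```bash
cat > h.py <<'E'
import numpy as np, cv2
from scipy.optimize import least_squares
from workcell import *
P={n:camera_params(n) for n in("top","side")}
def proj(n,X):
    p=P[n];return cv2.projectPoints(np.array(X,float).reshape(-1,1,3),p["rvec"],p["tvec"],p["K"],None)[0].reshape(-1,2)
def b2w(q,X):
    X=np.array(X,float).reshape(-1,3);c,s=np.cos(q[2]),np.sin(q[2])
    return np.c_[q[0]+c*X[:,0]-s*X[:,1],q[1]+s*X[:,0]+c*X[:,1],X[:,2]]
def ray(n,uv,z):
    p=P[n];R=cv2.Rodrigues(p["rvec"])[0];C=-R.T@p["tvec"]
    d=R.T@np.linalg.inv(p["K"])@np.array([uv[0],uv[1],1.]);return C+d*(z-C[2])/d[2]
E
cat > fit.py <<'E'
from h import *
tp=[((118,38,93),(103,358)),((118,-55,93),(78,160)),((0,-50,93),(341,137)),((0,34,93),(367,318)),
((-150,-60,50),(665,90)),((-150,43,50),(698,303)),((123,-60,93),(57,145)),((123,43,93),(90,380))]
sp=[((123,43,93),(45,82)),((123,-60,93),(252,40)),((-150,43,50),(408,472)),((-150,-60,50),(632,397)),((0,34,93),(215,186)),((0,-50,93),(381,148)),((0,34,53),(215,263))]
T=np.array([[275,140]]+0*[0])+ (np.array([b for a,b in tp])+.5)/6.5-.5
S=np.array([290,170])+(np.array([b for a,b in sp])+.5)/6-.5
TX=[a for a,b in tp];SX=[a for a,b in sp]
c0=ray("top",(330,172),93)
def f(q,n):
    r=[]
    if 't' in n:r.append(proj("top",b2w(q,TX))-T)
    if 's' in n:r.append(proj("side",b2w(q,SX))-S)
    return np.concatenate(r).ravel()
for n in("t","s","ts"):
    r=least_squares(f,[c0[0],c0[1],1.5],args=(n,),loss="soft_l1");print(n,r.x);print(f(r.x,n).reshape(-1,2).round(1).tolist())
q=r.x;np.save("q.npy",q)
def inv(w):
    c,s=np.cos(q[2]),np.sin(q[2]);d=w[:2]-q[:2];return c*d[0]+s*d[1],-s*d[0]+c*d[1]
# roll top centre z 69
w=ray("top",(275+595.5/6.5-.5,140+214.5/6.5-.5),69);print("roll",w,inv(w))
w=ray("side",(290+446/6-.5,170+338/6-.5),69);print("roll s",w,inv(w))
print("jar lid",ray("top",(380,134),80),"stamp",ray("top",(353,134),74))
E
python3 fit.py
```

```text
t [512.10276135 -19.0936096    1.69335778]
[[-0.5, 1.1], [-1.0, -0.5], [0.0, -0.9], [0.3, 0.0], [0.1, -0.5], [0.7, 0.9], [0.3, 0.4], [-0.1, -0.3]]
s [511.97296847 -18.9656102    1.69976103]
[[0.2, -0.3], [-0.2, 0.1], [-0.2, -0.4], [1.5, 0.2], [-0.9, -0.4], [1.2, -0.7], [-1.4, 2.1]]
ts [512.10005312 -19.05123985   1.69649567]
[[-0.5, 1.2], [-1.1, -0.3], [-0.1, -0.9], [0.3, 0.0], [0.0, -0.7], [0.7, 0.7], [0.2, 0.5], [-0.0, -0.2], [0.4, -0.4], [0.0, 0.1], [-0.3, -0.4], [1.4, 0.3], [-0.9, -0.4], [1.3, -0.7], [-1.3, 2.1]]
roll [ 527.76780042 -124.87402131   69.        ] (np.float64(-106.95210787792452), np.float64(-2.2772795243299893))
roll s [ 527.88099616 -125.73496278   69.        ] (np.float64(-107.82044790648831), np.float64(-2.281647157069349))
jar lid [ 638.24666804 -167.76050495   80.        ] stamp [641.50086435 -90.26204857  74.        ]
```

Emit:
arm_command(
  increments=[
    [[0,0,0],-8.25],
    [[0,0,0],-8.25],
    [[0,0,0],-8.25],
    [[0,0,0],-8.25],
    [[0,0,0],0],
  ],
  gripper=0.91,
)

```text
t: 0.6
ee_pos: [271.2, 560.5, 184.9]
orientation: [2.052, 2.377, -0.009]
ft_force: [0.2, 0.3, 0.7]
width: 79.8
```

```bash
cat > st.py <<'E'
from h import *
import sys
q=np.load("q.npy")
tgt=[float(a) for a in sys.argv[1:4]]
o=get_obs();R=cv2.Rodrigues(o["orientation"])[0];e=o["ee_pos"]
c,s=np.cos(q[2]),np.sin(q[2]);d=e[:2]-q[:2]
B=np.array([[c,s],[-s,c]])
print("t",o["t"],"box xyz",(B@d).round(1),e[2].round(1),"w",o["width"],"F",o["ft_force"].round(2), "z",R[:,2].round(3))
yaw=np.arctan2(R[1,0],R[0,0]);print("turn needed deg",-np.degrees(q[2]-yaw))
w=b2w(q,tgt)[0];print("tool delta cm",(R.T@(w-e)/10).round(2))
E
python3 st.py -103 -2 187
```

```text
t 0.6 box xyz [605.2 166.3] 184.9 w 79.76562659679608 F [0.21 0.34 0.65] z [-0.003 -0.005 -1.   ]
turn needed deg 1.1870853867602864
tool delta cm [-71.15  15.36   0.09]
```

Emit:
arm_command(
  increments=[
    [[-4,0.9,0],1.2],
    [[-4,0.9,0],0],
    [[-4,0.9,0],0],
    [[-4,0.9,0],0],
    [[-4,0.9,0],0],
    [[-4,0.9,0],0],
    [[-4,0.9,0],0],
    [[-4,0.9,0],0],
    [[-4,0.9,0],0],
    [[-4,0.9,0],0],
    [[-4,0.9,0],0],
    [[-4,0.9,0],0],
    [[-4,0.9,0],0],
    [[-4,0.9,0],0],
    [[-4,0.9,0],0],
    [[-4,0.9,0],0],
    [[0,0,0],0],
  ],
)

```text
t: 2.3
ee_pos: [480.9, -86.5, 186.4]
orientation: [2.16, 2.276, -0.005]
ft_force: [-1.4, 0.5, -0.4]
width: 79.7
```

```bash
python3 st.py -103 -2 130
```

```text
t 2.3 box xyz [-63.   39.4] 186.4 w 79.73977805906037 F [-1.36  0.47 -0.35] z [ 0.001 -0.005 -1.   ]
turn needed deg -4.219872425802147
tool delta cm [-3.66  4.42  5.66]
```

Emit:
arm_command(
  increments=[
    [[-1.8,2.2,0],-4.2],
    [[-1.8,2.2,0],0],
    [[0,0,2],0],
    [[0,0,2],0],
    [[0,0,1.6],0],
    [[0,0,0],0],
    [[0,0,0],0],
  ],
)

```text
t: 3.0
ee_pos: [528.3, -118.7, 128.4]
orientation: [2.106, 2.329, -0.005]
ft_force: [0.1, -0.8, 0.1]
width: 80.3
```

```bash
python3 st.py -103 -2 75
python3 - <<'E'
from h import *
for n,(a,b,c,d) in {"top":(120,220,260,420),"side":(100,280,270,450)}.items():
    im=get_image(n)[a:b,c:d,::-1]
    cv2.imwrite(f"pics/{n}1.png",cv2.resize(im,None,fx=3.3 if n=="side" else 4.8,fy=3.3 if n=="side" else 4.8,interpolation=cv2.INTER_CUBIC))
E
```

```text
t 3.0 box xyz [-100.9   -3.6] 128.4 w 80.30259137041566 F [ 0.13 -0.78  0.09] z [-0.001 -0.003 -1.   ]
turn needed deg -1.4385638181024576
tool delta cm [-0.2  -0.15  5.34]
```

View pics/side1.png

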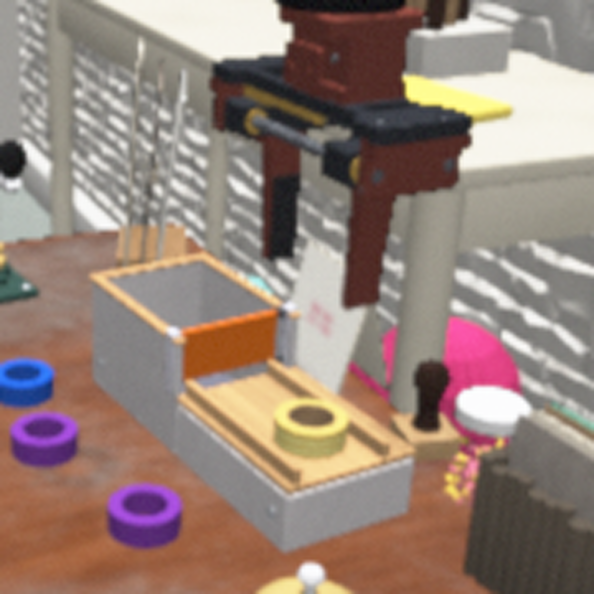

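View pics/top1.png

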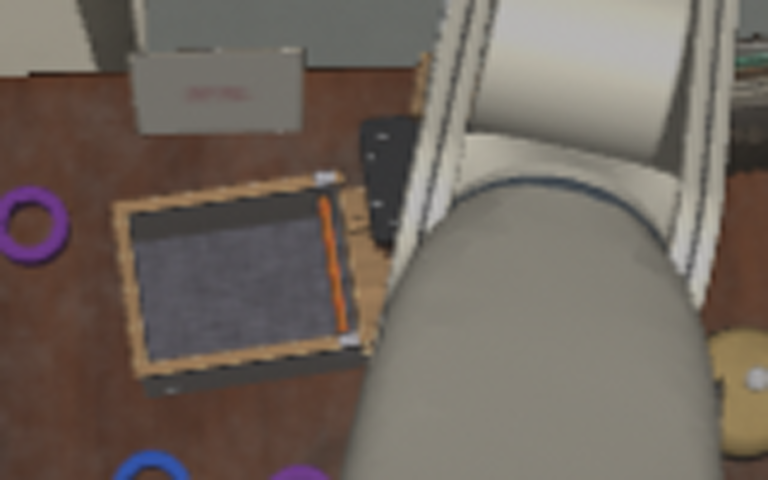

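Run:
```python
from h import *
q=np.load("q.npy")
for x in(-100.9-47,-100.9+47):
    p=proj("side",b2w(q,[[x,-3.6,128.4]]))[0];print((p-[270,100])*3.3)
```

```text
[357.18170522 357.80017926]
[270.38736579 302.47700227]
```

Emit:
arm_command(
  increments=[
    [[-0.2,-0.1,0],-1.4],
    [[0,0,2],0],
    [[0,0,2],0],
    [[0,0,1.3],0],
    [[0,0,0],0],
    [[0,0,0],0],
  ],
)

```text
t: 3.7
ee_pos: [531.6, -122.1, 79.5]
orientation: [2.065, 2.353, 0.003]
ft_force: [0.4, -0.3, -0.6]
width: 80.0
```

```bash
python3 st.py -103 -2 56
python3 - <<'E'
from h import *
im=get_image("side")[170:265,290:400,::-1]
cv2.imwrite("pics/side2.png",cv2.resize(im,None,fx=6,fy=6,interpolation=cv2.INTER_CUBIC))
E
```

```text
t 3.7 box xyz [-104.7   -6.4] 79.5 w 79.98203439887838 F [ 0.39 -0.28 -0.58] z [ 0.009 -0.006 -1.   ]
turn needed deg 0.24771083331727342
tool delta cm [ 0.19 -0.46  2.34]
```

View pics/side2.png

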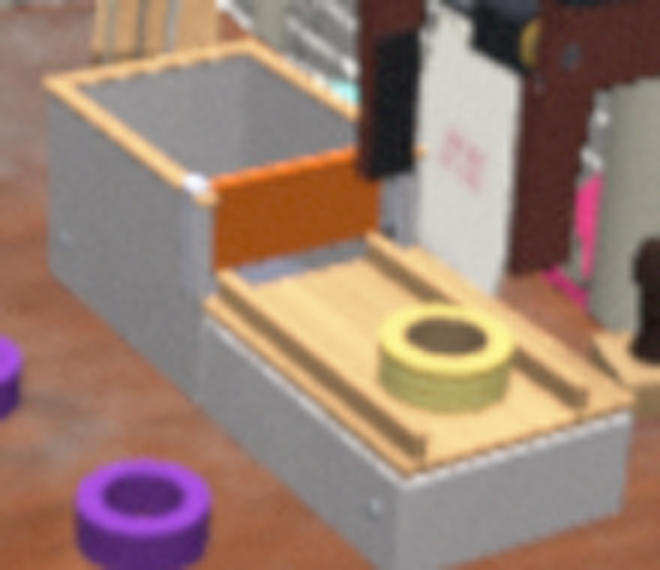

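Run:
```python
from h import *
q=np.load("q.npy")
c,s=np.cos(q[2]),np.sin(q[2])
o=get_obs();print(o["ee_pos"],o["t"],o["qpos"])
for n in("side","top"):
    im=get_image(n)[:,:,::-1].copy();cv2.imwrite(f"pics/{n}3r.png",im)
    pts=[]
    for dz in(0,40,80):
      for x in(-47,47):
        w=o["ee_pos"]+[c*x,s*x,dz];p=proj(n,w)[0];pts.append(p)
        cv2.circle(im,tuple(int(round(v)) for v in p),1,(0,255,0),-1)
    print(n,np.round(pts,1).tolist())
    a,b,c0,d=(100,280,270,450) if n=="side" else (110,230,250,430)
    cv2.imwrite(f"pics/{n}3.png",cv2.resize(im[a:b,c0:d],None,fx=4,fy=4 ,interpolation=cv2.INTER_NEAREST)[:600])
for z in(79.5,110):print(z,ray("side",(290+540/6,170+270/6),z))
```

```text
[ 531.53257802 -122.1024088    79.57131595] 3.75 [-0.24546413  0.45682786  1.88624709 -0.00481902  0.7880154  -1.94294648]
side [[378.3, 230.1], [352.6, 211.8], [380.1, 212.8], [353.7, 195.7], [381.9, 194.7], [354.8, 178.9]]
top [[381.7, 168.1], [349.2, 172.8], [383.4, 164.9], [350.0, 169.7], [385.2, 161.6], [350.9, 166.4]]
79.5 [ 576.23109279 -110.5514518    79.5       ]
110 [ 542.72466853 -161.18459549  110.        ]
```

View pics/side3.png

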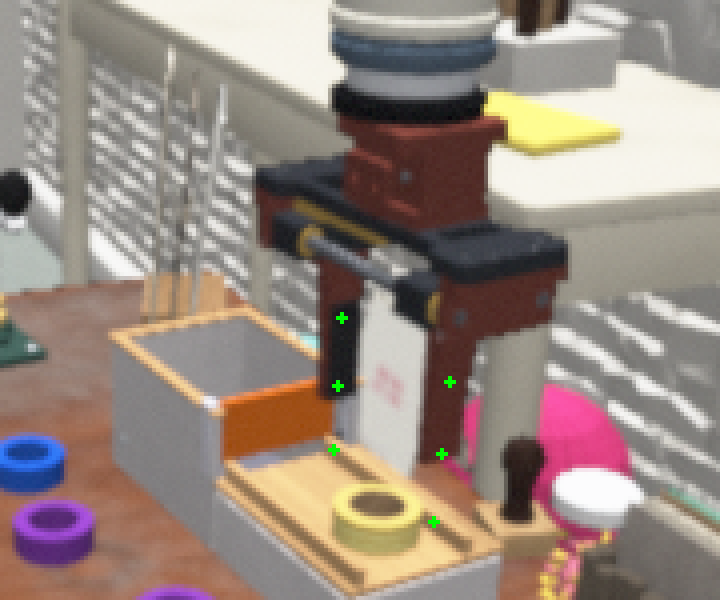

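View pics/top3.png

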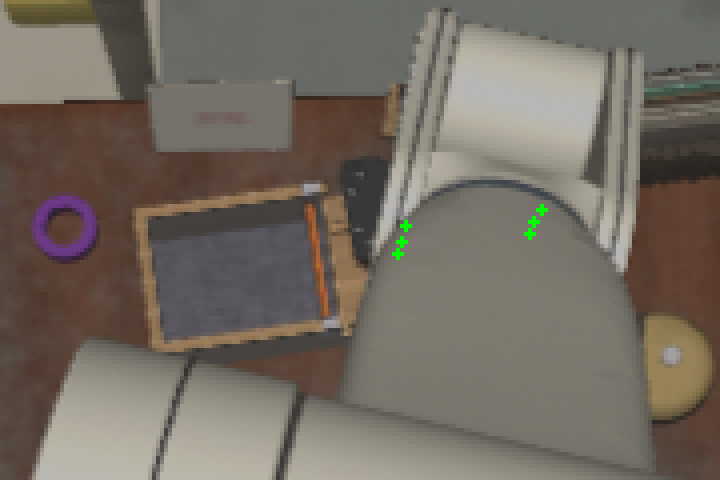

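Run:
```python
from h import *
q=np.load("q.npy")
c,s=np.cos(q[2]),np.sin(q[2])
e=np.array([531.5,-122.1,79.6])
R=cv2.Rodrigues(P["top"]["rvec"])[0];print("cam",-R.T@P["top"]["tvec"])
R=cv2.Rodrigues(P["side"]["rvec"])[0];print("cam",-R.T@P["side"]["tvec"])
for off in(0,45):
 for dz in(80,110,140,170):
  print(off,dz,[((proj("top",e+[c*89-s*y+off,s*89+c*y,dz])[0]-[250,110])*4).round().tolist() for y in(-37,37)])
print("side bar end near")
for off,dd in((0,0),(45,0),(0,40)):
 for dz in(80,110):
  print(off,dd,dz,[((proj("side",e+[c*x-s*y+off,s*x+c*y,dz+dd])[0]-[270,100])*4).round().tolist() for x,y in((89,37),(89,-37),(-89,37),(-89,-37))])
```

```text
cam [ 214.84594298   16.58165091 1514.50040967]
cam [ 165.34718637 -731.45757153  453.51660793]
0 80 [[334.0, 182.0], [350.0, 288.0]]
0 110 [[335.0, 171.0], [352.0, 279.0]]
0 140 [[336.0, 159.0], [353.0, 270.0]]
0 170 [[338.0, 147.0], [355.0, 260.0]]
45 80 [[332.0, 117.0], [349.0, 222.0]]
45 110 [[333.0, 105.0], [350.0, 212.0]]
45 140 [[335.0, 92.0], [352.0, 201.0]]
45 170 [[336.0, 78.0], [353.0, 190.0]]
side bar end near
0 0 80 [[241.0, 302.0], [351.0, 281.0], [441.0, 427.0], [563.0, 397.0]]
0 0 110 [[243.0, 250.0], [354.0, 231.0], [447.0, 367.0], [571.0, 339.0]]
45 0 80 [[314.0, 292.0], [419.0, 272.0], [524.0, 413.0], [640.0, 384.0]]
45 0 110 [[317.0, 242.0], [423.0, 223.0], [532.0, 354.0], [649.0, 327.0]]
0 40 80 [[244.0, 233.0], [355.0, 215.0], [449.0, 347.0], [574.0, 319.0]]
0 40 110 [[246.0, 179.0], [359.0, 163.0], [456.0, 284.0], [582.0, 259.0]]
```

Emit:
arm_command(
  increments=[
    [[0.1,-0.3,1],0.2],
    [[0,-0.1,1],0],
    [[0,0,1],0],
    [[0,0,0],0],
    [[0,0,0],0],
  ],
)

```text
t: 4.35
ee_pos: [528.0, -121.9, 47.9]
orientation: [2.069, 2.348, 0.004]
ft_force: [-0.6, -0.0, 0.5]
width: 80.1
```

```bash
python3 st.py -103 -2 20
cat > pic.py <<'E'
from h import *
import sys
k=sys.argv[1];Z=float(sys.argv[2])
q=np.load("q.npy")
o=get_obs();e=o["ee_pos"].copy();e[2]+=Z
R=cv2.Rodrigues(o["orientation"])[0]
W=o["width"]/2;n="side"
im=get_image(n)[:,:,::-1].copy();cv2.imwrite(f"pics/{n}{k}r.png",im)
a,b,c0,d=150,270,290,410
s=5
im=cv2.resize(im[a:b,c0:d],None,fx=s,fy=s,interpolation=cv2.INTER_CUBIC)
for sg in(-1,1):
    w=[e+R@np.array([sg*x,y,0]) for x,y in((W,-10),(W,10),(W+13.5,10),(W+13.5,-10))]
    p=((proj(n,w)-[c0,a]+.5)*s-.5).round().astype(int)
    cv2.polylines(im,[p.reshape(-1,1,2)],True,(0,255,0),1)
cv2.imwrite(f"pics/{n}{k}.png",im)
E
python3 pic.py 4 35
```

```text
t 4.35 box xyz [-104.    -2.9] 47.9 w 80.07975482642763 F [-0.55 -0.04  0.54] z [ 0.011 -0.006 -1.   ]
turn needed deg 0.028529185235042498
tool delta cm [ 0.13 -0.12  2.79]
```

View pics/side4.png

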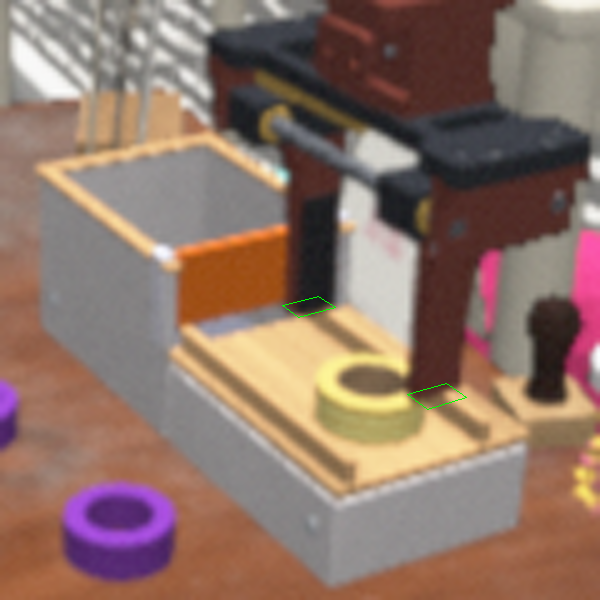

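Emit:
arm_command(
  increments=[
    [[0.1,0,0.8],0],
    [[0,0,0.8],0],
    [[0,0,0.6],0],
    [[0,0,0],0],
    [[0,0,0],0],
  ],
)

```text
t: 4.9
ee_pos: [528.4, -121.0, 24.0]
orientation: [2.068, 2.348, 0.004]
ft_force: [0.1, 0.2, -0.3]
width: 79.9
```

```bash
python3 st.py -103 -2 18; python3 pic.py 5 37
```

```text
t 4.9 box xyz [-103.1   -3.4] 24.0 w 79.9384412776474 F [ 0.15  0.19 -0.28] z [ 0.011 -0.006 -1.   ]
turn needed deg 0.034234619871224586
tool delta cm [ 0.02 -0.14  0.6 ]
```

View pics/side5.png

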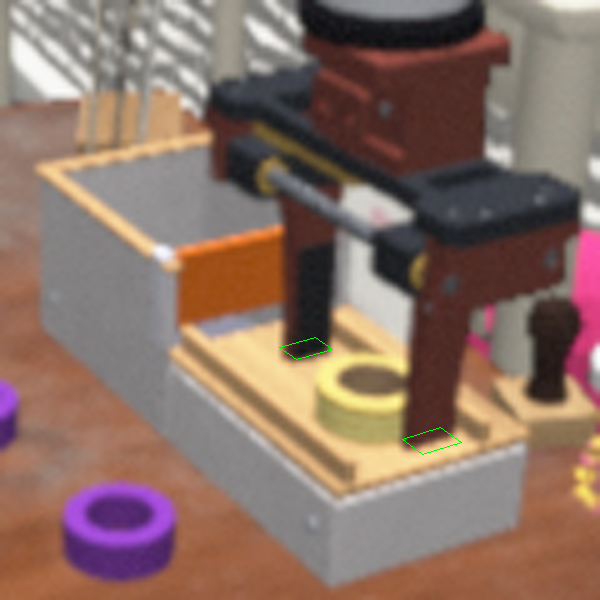

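Emit:
arm_command(
  increments=[
    [[0,-0.1,0.4],0],
    [[0,0,0.2],0],
    [[0,0,0],0],
  ],
)

```text
t: 5.25
ee_pos: [527.7, -121.3, 18.1]
orientation: [2.068, 2.347, 0.005]
ft_force: [0.4, -0.0, 0.9]
width: 80.0
```

```bash
python3 st.py -60 -2 18.5
```

```text
t 5.25 box xyz [-103.4   -2.7] 18.1 w 79.95064071197831 F [ 0.42 -0.05  0.91] z [ 0.012 -0.007 -1.   ]
turn needed deg 0.0332739476959487
tool delta cm [ 4.34 -0.06 -0.08]
```

Emit:
arm_command(
  increments=[
    [[0.5,0,0],0],
    [[0.5,0,0],0],
    [[0.5,0,0],0],
    [[0.5,0,0],0],
    [[0.5,0,0],0],
    [[0.5,0,0],0],
    [[0.5,0,0],0],
    [[0.5,0,0],0],
    [[0,0,0],0],
  ],
)

```text
t: 6.15
ee_pos: [522.4, -77.6, 18.2]
orientation: [2.067, 2.347, 0.006]
ft_force: [0.2, 0.5, -0.9]
width: 79.9
```

```bash
python3 st.py -30 -2 18.5; python3 pic.py 6 37
```

```text
t 6.15 box xyz [-59.3  -2.9] 18.2 w 79.9162228164059 F [ 0.19  0.51 -0.87] z [ 0.013 -0.007 -1.   ]
turn needed deg 0.06503301667677969
tool delta cm [ 2.93 -0.09 -0.06]
```

View pics/side6.png

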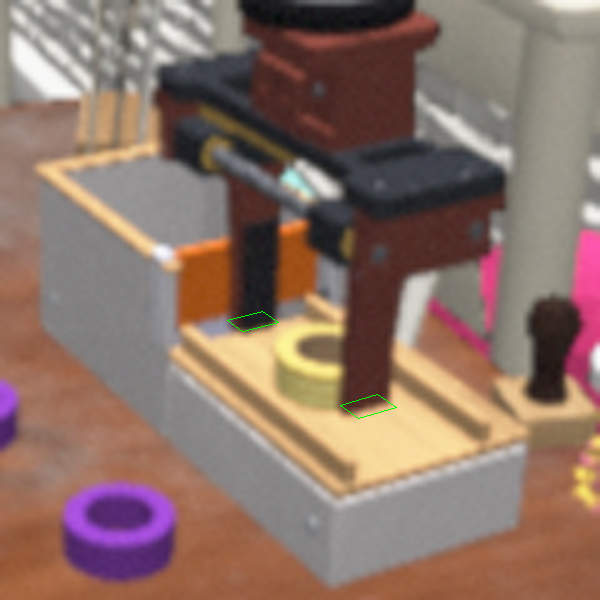

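Emit:
arm_command(
  increments=[
    [[0.5,0,0],0],
    [[0.5,0,0],0],
    [[0.5,0,0],0],
    [[0.5,0,0],0],
    [[0.5,0,0],0],
    [[0.5,0,0],0],
    [[0.4,0,0],0],
    [[0,0,0],0],
    [[0,0,0],0],
  ],
)

```text
t: 7.1
ee_pos: [518.9, -42.4, 18.2]
orientation: [2.065, 2.345, 0.006]
ft_force: [-0.4, -3.1, 0.0]
width: 79.7
```

```bash
python3 st.py -18 -2 18.5; python3 pic.py 7 37
```

```text
t 7.1 box xyz [-24.   -3.8] 18.2 w 79.7028648083252 F [-0.39 -3.06  0.03] z [ 0.015 -0.008 -1.   ]
turn needed deg 0.060620438939412956
tool delta cm [ 0.6  -0.18 -0.03]
```

View pics/side7.png

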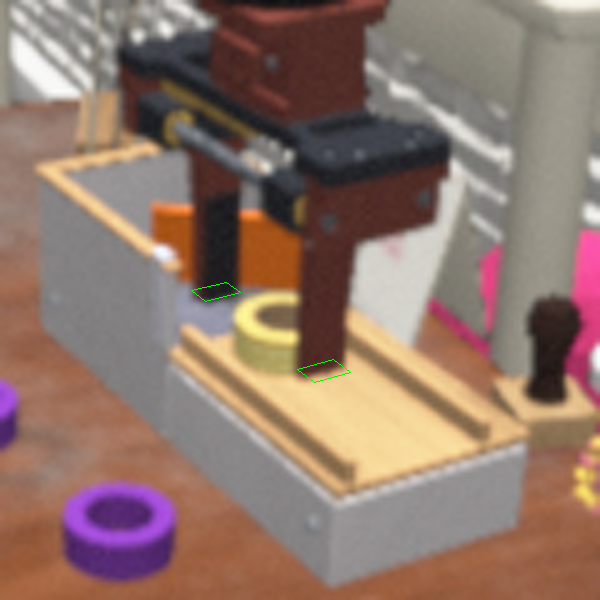

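Emit:
arm_command(
  increments=[
    [[0.4,-0.1,0],0],
    [[0.2,0,0],0],
    [[0,0,0],0],
    [[0,0,0],0],
  ],
)

```text
t: 7.55
ee_pos: [516.5, -36.3, 18.0]
orientation: [2.066, 2.345, 0.005]
ft_force: [0.2, -2.5, 0.1]
width: 80.2
```

```bash
python3 st.py 5 -2 18.5; python3 pic.py 8 37
python3 - <<'E'
from h import *
q=np.load("q.npy")
# flap top-edge projected for angles in the side8 crop
for th in(.5,.7,.9):
    print(th,[((proj("side",b2w(q,[[r*np.sin(th),-50+r*np.cos(th),z]]))[0]-[290,150])*5).round() for r,z in((84,93),(84,53))])
# roll top centre
for x in(-30,-35,-40):print(x,((proj("side",b2w(q,[[x,-2,69]]))[0]-[290,150])*5).round())
E
```

```text
t 7.55 box xyz [-17.7  -2.2] 18.0 w 80.19109738540237 F [ 0.18 -2.55  0.07] z [ 0.014 -0.008 -1.   ]
turn needed deg 0.030334859477139788
tool delta cm [ 2.27 -0.01 -0.07]
0.5 [array([149., 216.]), array([147., 290.])]
0.7 [array([152., 202.]), array([150., 275.])]
0.9 [array([161., 189.]), array([159., 261.])]
-30 [270. 307.]
-35 [276. 311.]
-40 [282. 316.]
```

View pics/side8.png

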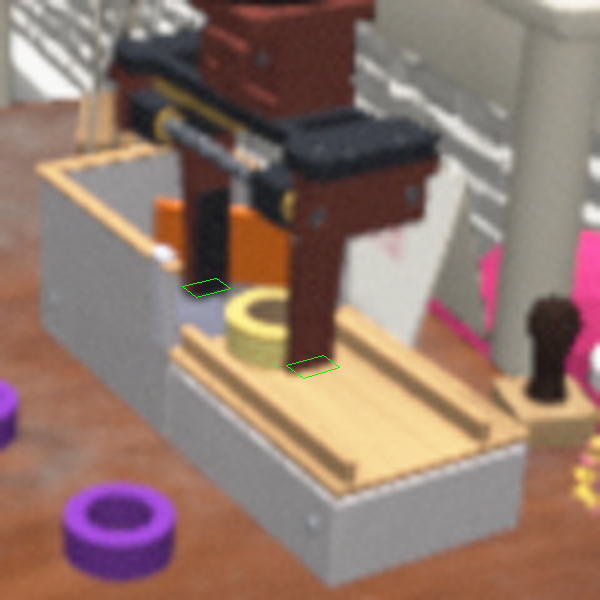

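Emit:
arm_command(
  increments=[
    [[0.5,0,0],0],
    [[0.5,0,0],0],
    [[0.5,0,0],0],
    [[0.4,0,0],0],
    [[0.4,0,0],0],
    [[0,0,0],0],
    [[0,0,0],0],
  ],
)

```text
t: 8.3
ee_pos: [512.3, -11.0, 17.4]
orientation: [2.067, 2.347, 0.004]
ft_force: [-0.8, -1.9, -0.0]
width: 80.1
```

```bash
python3 st.py 10 -2 18.5; python3 pic.py 9 37
```

```text
t 8.3 box xyz [ 8.  -1.2] 17.4 w 80.12353800164674 F [-0.81 -1.91 -0.01] z [ 0.012 -0.008 -1.   ]
turn needed deg 0.06165768990445523
tool delta cm [ 0.2   0.08 -0.11]
```

View pics/side9.png

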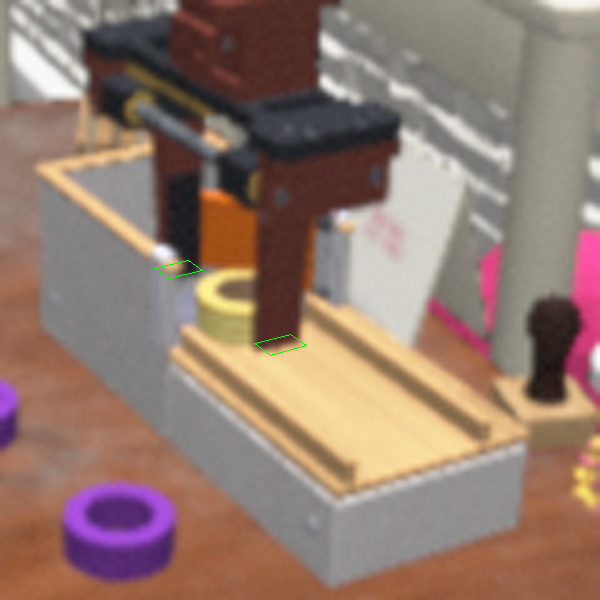

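Emit:
arm_command(
  increments=[
    [[0.3,0,0],0],
    [[0.1,0,0],0],
    [[0,0,0],0],
    [[0,0,0],0],
  ],
)

```text
t: 8.75
ee_pos: [511.6, -6.9, 17.3]
orientation: [2.068, 2.346, 0.003]
ft_force: [-0.5, -1.6, 0.2]
width: 80.3
```

```bash
python3 st.py 10 -2 18.5; python3 pic.py 10 37
```

```text
t 8.75 box xyz [12.1 -1. ] 17.3 w 80.33497108192732 F [-0.45 -1.63  0.2 ] z [ 0.012 -0.008 -1.   ]
turn needed deg 0.023963997945233104
tool delta cm [-0.21  0.1  -0.12]
```

View pics/side10.png

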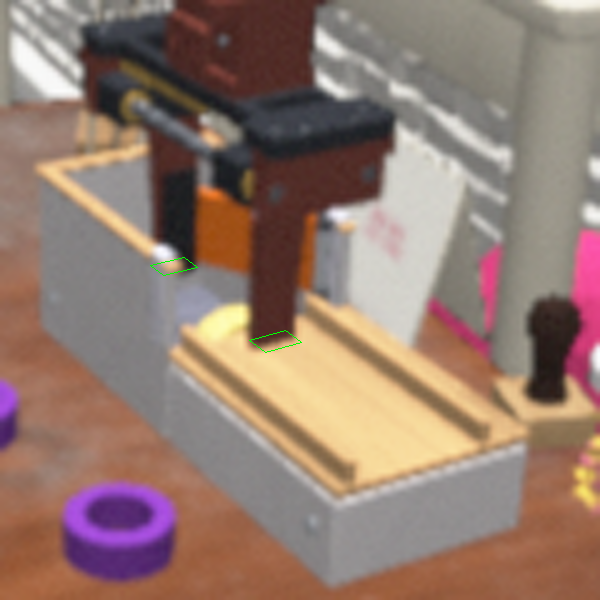

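Emit:
arm_command(
  increments=[
    [[0,0,0],0],
    [[0,0,0],0],
    [[0,0,0],0],
  ],
)

```text
t: 9.1
ee_pos: [511.5, -7.1, 17.3]
orientation: [2.068, 2.346, 0.003]
ft_force: [-1.0, -0.9, 0.9]
width: 80.0
```

```bash
python3 st.py 12 -2 18.5; python3 pic.py 11 37
python3 - <<'E'
from h import *
im=get_image("top")[140:210,275:395,::-1]
cv2.imwrite("pics/top11.png",cv2.resize(im,None,fx=6.5,fy=6.5,interpolation=cv2.INTER_CUBIC))
E
```

```text
t 9.1 box xyz [12.  -0.9] 17.3 w 79.99923284433152 F [-0.98 -0.93  0.89] z [ 0.012 -0.008 -1.   ]
turn needed deg 0.00975381068482961
tool delta cm [ 0.    0.11 -0.12]
```

View pics/side11.png

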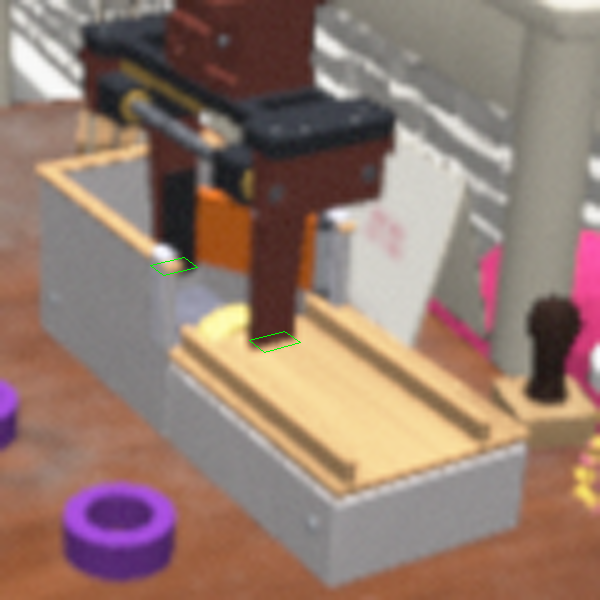

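View pics/top11.png

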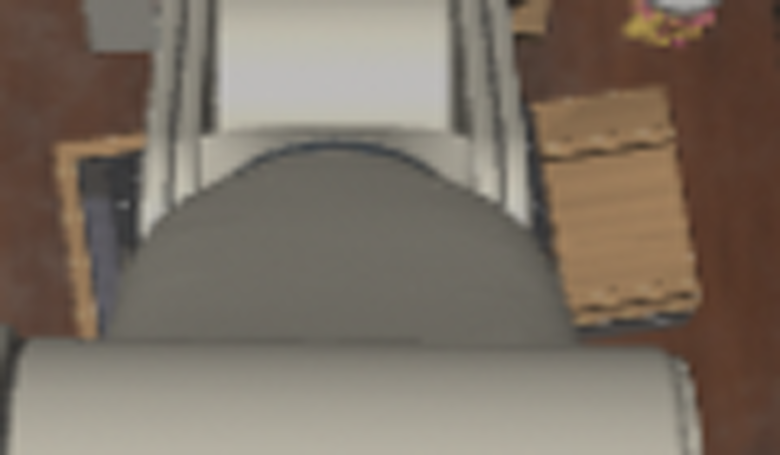

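Emit:
arm_command(
  increments=[
    [[0,0,-0.6],0],
    [[0,0,-0.6],0],
    [[0,0,-0.2],0],
    [[0,0,0],0],
  ],
)

```text
t: 9.6
ee_pos: [510.3, -6.8, 32.3]
orientation: [2.069, 2.348, 0.001]
ft_force: [-0.9, -1.3, -1.3]
width: 79.9
```

Emit:
arm_command(
  increments=[
    [[-0.6,0,0],0],
    [[-0.6,0,0],0],
    [[-0.6,0,0],0],
    [[-0.6,0,0],0],
    [[-0.6,0,0],0],
    [[-0.6,0,0],0],
    [[-0.6,0,0],0],
    [[-0.6,0,0],0],
    [[-0.6,0,0],0],
    [[-0.6,0,0],0],
    [[-0.6,0,0],0],
    [[-0.6,0,0],0],
    [[0,0,0],0],
  ],
)

```text
t: 10.9
ee_pos: [522.2, -85.4, 33.5]
orientation: [2.068, 2.344, 0.005]
ft_force: [-0.2, 0.1, -0.3]
width: 80.2
```

```bash
python3 st.py -70 -2 18.5; python3 pic.py 12 37
```

```text
t 10.9 box xyz [-67.1  -1.7] 33.5 w 80.22239151528079 F [-0.22  0.05 -0.32] z [ 0.014 -0.008 -1.   ]
turn needed deg -0.053912155083192165
tool delta cm [-0.28  0.01  1.5 ]
```

View pics/side12.png

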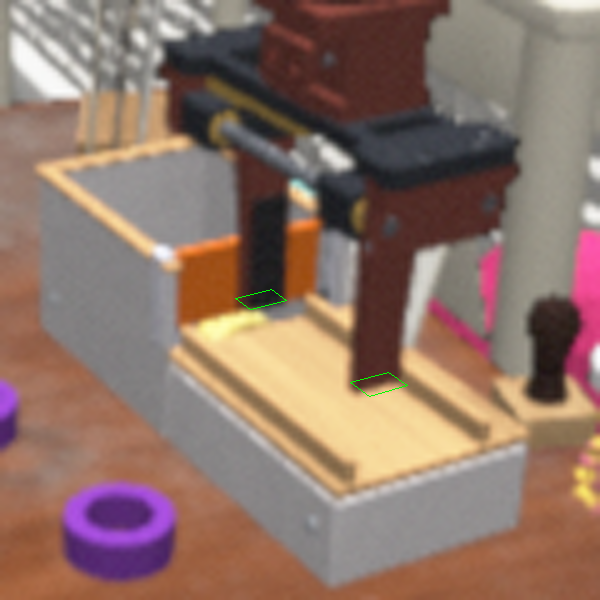

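Emit:
arm_command(
  increments=[
    [[0,0,-3],0],
    [[0,0,-3],0],
    [[0,0,-3],0],
    [[0,0,-3],0],
    [[-2,0,-3],0],
    [[-4,-2,0],0],
    [[-4,-2,0],0],
    [[-4,-2,0],0],
    [[-4,-2,0],0],
    [[-4,-2,0],0],
    [[-4,-2,0],0],
    [[0,0,0],0],
  ],
)

```text
t: 12.15
ee_pos: [432.3, -363.7, 191.8]
orientation: [2.057, 2.35, 0.005]
ft_force: [0.7, 1.1, 0.4]
width: 80.1
```

```bash
python3 pic.py 13 37
python3 - <<'E'
from h import *
full=get_image("top")
im=full[140:210,275:395,::-1]
cv2.imwrite("pics/top13.png",cv2.resize(im,None,fx=6.5,fy=6.5,interpolation=cv2.INTER_CUBIC))
cv2.imwrite("pics/top13f.png",full[:,:,::-1])
E
```

```text
(no output)
```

View pics/side13.png

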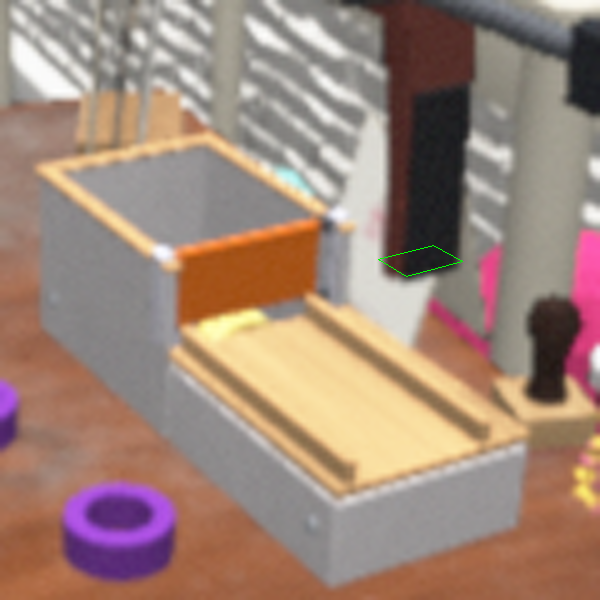

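View pics/top13.png

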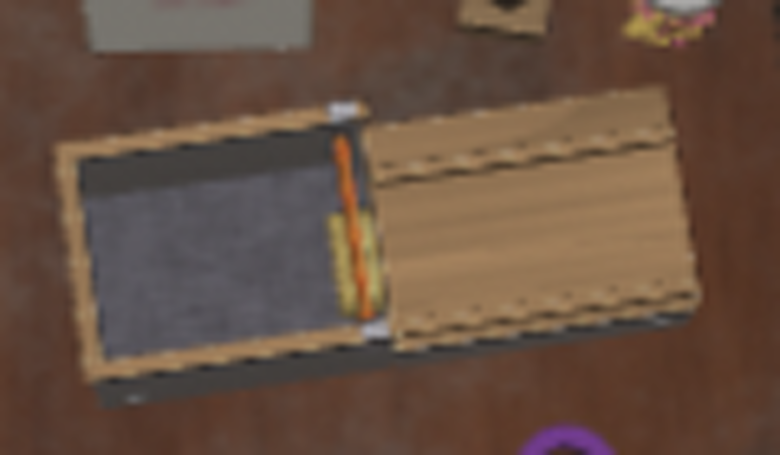

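View pics/top13f.png

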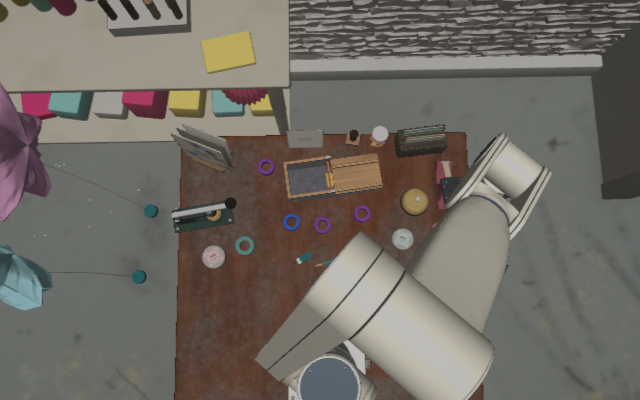

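Emit:
arm_command(
  increments=[
    [[0,0,0],0],
    [[0,0,0],0],
    [[0,0,0],0],
    [[0,0,0],0],
    [[0,0,0],0],
    [[0,0,0],0],
  ],
)

```text
t: 12.85
ee_pos: [435.2, -353.9, 191.1]
orientation: [2.048, 2.362, 0.009]
ft_force: [0.3, 0.3, 0.4]
width: 79.9
```

Run:
```python
from h import *
a=cv2.imread("pics/top0.png");b=cv2.imread("pics/top13f.png");c=np.ascontiguousarray(get_image("top")[:,:,::-1])
for n,im in(("start",a),("13",b),("now",c)):
    o=(im[...,2]>170)&(im[...,1]<120)&(im[...,0]<90);o[:155]=0;o[200:]=0;o[:,:320]=0;o[:,340:]=0
    v,u=np.nonzero(o);print(n,len(u),np.polyfit(v,u,1).round(3),u.min(),u.max(),v.min(),v.max())
    h=cv2.cvtColor(im,cv2.COLOR_BGR2HSV);m=(h[...,0]>22)&(h[...,0]<32)&(h[...,1]>90);m[:155]=0;m[200:]=0;m[:,:315]=0;m[:,:]&=np.arange(640)<337
    v,u=np.nonzero(m);print("  yellow",len(u),u.mean() if len(u) else 0,v.mean() if len(v) else 0)
s0=cv2.imread("pics/side0.png");s=np.ascontiguousarray(get_image("side")[:,:,::-1])
cv2.imwrite("pics/side14.png",s)
q=np.load("q.npy")
u,v=290+235/5,150+320/5
print(ray("top",(275+355/6.5,140+262/6.5),45), b2w(q,[[-2,10,45]]))
for z in (45,53): 
    w=ray("side",(u,v),z)[:2]-q[:2];cc,ss=np.cos(q[2]),np.sin(q[2]);print(z,cc*w[0]+ss*w[1],-ss*w[0]+cc*w[1])
```

```text
start 32 [1.54000e-01 3.02364e+02] 327 331 162 188
  yellow 0 0 0
13 11 [1.57000e-01 3.01527e+02] 327 331 162 187
  yellow 12 331.25 180.0
now 13 [1.61000e-01 3.00896e+02] 327 331 162 187
  yellow 11 331.54545454545456 179.54545454545453
[511.7228104 -20.1403182  45.       ] [[502.42968796 -22.28914622  45.        ]]
45 5.704185908054536 -6.068701801257366
53 -7.397222795681851 2.5360724186376906
```

View pics/side14.png

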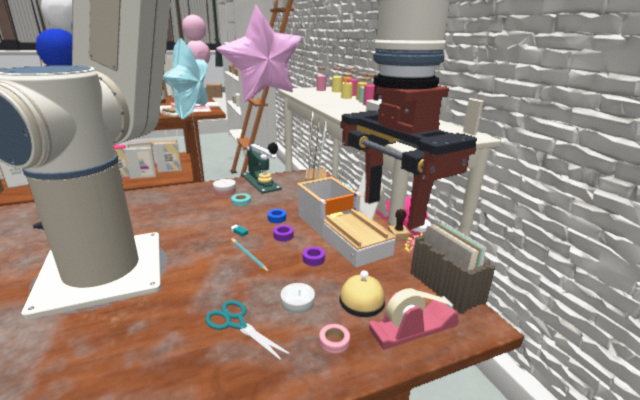

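```bash
python3 -c "
from workcell import *
print(close_job())"
```

```text
the job is handed in; nothing more can be done
None
```

The yellow roll is in the well, the flap has swung shut, and I handed the job in. I got no verdict back.

**What I did:** I set the fingers 80 mm apart astride the roll. The front finger pushed the flap to about 0.7 rad while the roll's centre was still about 34 mm before it. I then pushed the roll over the sill with the flap still held. After it dropped, I raised the fingers about 15 mm and drew back slowly, so the flap closed gently before the hand moved clear.

**Last checks:**
- **Roll:** it stands nearly upright on its edge against the sill-side wall of the well. Its centre is at about x -2 mm in the box frame, about 29 mm above the table (inferred from how it stands). It did not shift between the last two top pictures, 0.7 s apart.
- **Flap:** in the top picture its line matches the starting one to within about 0.01 rad.
- **Bystanders:** none looked moved, judged by eye only. The arm hid the pink roll in the top view.
- **Forces:** the wrist force read at most about 3 N. I had no direct reading of the finger force on the roll or on the flap.

**A mismatch:** the side pictures showed the real fingertips about 37 mm above the reported TCP height. At a reported 48 mm, already below the lane floor, nothing had been touched. I set the finger height from the images instead.

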